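Gauge a gear unit through its slanted guide tube and show the rod for reading

ROBOT

A 6-joint arm with a two-finger parallel gripper is mounted at the origin on a cart in front of the work surface, level with it; the furniture and walls round the work are solid. World frame = base frame: x ahead of the robot, y to its left, z up, the work surface at z = 0. Lengths are in m, angles in rad, forces in N, time in s.
With the tool pointing down it reaches from about 0.35 to 0.775 m from the base axis. Payload 5.5 kg.
Tool frame: the origin (TCP) lies at the very end of the fingers, on their centre line; the grasp point (between the pads) lies 19 mm behind it; z points along the fingers, y is the line along which they close (so a half turn about z gives the same grasp; the last joint's range is limited). The gripper opens to 85 mm and grips with 20 to 120 N. Pads are 22 mm wide; open, the fingers measure 114 mm over their backs; the gripper's body (76 mm by 85 mm) begins 54 mm behind the grasp point. The pads swing forward as they close: fully open they stand 13 mm farther back than shut.
Start: joints at [1.062, 0.313, 0.046, 1.304, 0, 1.431], TCP at [0.207, 0.536, 0.231] pointing down, gripper open.
Joint ranges: [-2.76, 2.76], [-0.86, 1.69], [-1.03, 1.26], [-2.2, 2.34], [-1.47, 1.5], [-3.14, 3.14]. Speed limits (rad/s): [2.57, 2.57, 3.14, 3.14, 3.14, 3.14].

INTERFACE

Orientations are given as a unit quaternion [w, x, y, z].
In Python, from workcell import env, cams, ticket, spotter gives the robot as it stands.
- The arm moves only by the tool jog_arm, never from a script. Its argument "increments" is a list that holds one entry, the list of rows, each a list of 7 numbers: the shift along the tool's x, y, z in units of 0.25 m (1.0 is 0.25 m), then the turn, a rotation vector about the tool's x, y, z in units of 180 degrees (1.0 is 180 degrees), then the closure in counts, from 0 (fully open) to 255 (shut). A call has 1 to 20 rows; each row shifts and turns the commanded pose from where the row before left it, along the tool's axes as they then stand; what a row does not reach is not made up. A row lasts 1/10 s, in which the tool goes at most 50 mm and 8.59 degrees, less where a joint would pass 70% of its speed; a pose out of reach is approached as far as the arm can. A call with a number of a shift or a turn outside -1 to 1 is refused whole. A call with a gripper value outside its range is refused whole. The fingers move at their own pace and stop on an object; "force" is the grip in N (left out, the last holds). Time passes only in rows, so rows that do not move let the fingers close. It gives the time, the measured TCP pose, the force, the opening and the grip force at its end, in the units of the state.
- env.get_state(): the state, without advancing time (a new reading comes with each control period).
- cams.read_camera(name): name is "scene" or "top" or "wrist"; returns a dict with "pixels" (400x640x3 uint8, red, green, blue), "fx", "fy", "cx", "cy" (pixels), "xyz" and "attitude" of the camera in the world; the wrist camera has in their place "mount" (4x4, takes a point from camera to tool coordinates, whose origin is the TCP and whose axes are the flange's). Camera axes: x right, y down, z forward; pixel columns grow to the right and rows downward; lengths in m; the calibration is good to about 2 mm. A picture is of the moment at which its call begins: read the wrist's pose just before it. There is no depth.
- ticket.hand_in(): hands the job in; it is judged then, once.
Trained networks look in the newest picture that a camera, given by its name, has taken for a name from the list of things; names that differ only in an ending like _2 or _b are one class to them, and where a whole thing is asked for, a point or a joint stands for the part that bears it (a point fixed in the world has none). Each returns a list of dicts, best first, with "conf" (0 to 1); they miss things now and then, are a little off and sometimes report something else, mostly with a low value. They report only what shows in the picture. A call takes as long as a camera call.
- spotter.find_in(target, camera): "uv" ([column, row] in pixels, amid what is visible of it).
- spotter.cut_out(target, camera): "region" (400x640 bool, what is visible of it) and "uv" ([column, row] in pixels, amid what is visible of it).
- spotter.landmark_of(target, camera): "uv" ([column, row] in pixels: a listed point, or the origin of a listed thing).
The state is a dict: "clock": time; "joint_pos": joint angles; "qvel": joint speeds; "tau": joint torques, N m; "tcp_pos": TCP position; "orientation": TCP orientation; "wrist_force": force on the tool from outside, world axes, zero at the start; "ft_torque": the same for the moment, N m; "finger_gap": finger opening in m; "grip_force": force on a finger pad.
Only numpy, scipy, OpenCV 4.12 (cv2) and the standard library are available. Lean on these libraries where they do the work, as an engineer would, in place of code of your own. Each camera call takes 0.05 s, during which the arm holds its last target. There are 200 camera calls.

TASK

Check the small gear unit on the bench: first press its sprung-up cover plate down until it sits flat, then take the gauge rod from its cradle, push it down the slanted guide tube until its collar stops on the mouth of the tube, and draw it right out again. Then present it for reading and finish while still holding it: the rod level and lying along the length of the reading plate (either way round), its tip 2 to 6 cm above the middle of the plate, the rod touching nothing but the gripper, and the bottle, reel, tin and capacitor left where they stand.

Things in the scene. Friction and masses are not known exactly. Their poses are not given: they have to be found in the camera images.
- gear_unit: Grey gear unit fixed to the bench, body 120 x 96 mm, 85 mm high, on a 150 x 120 x 8 mm foot flange. Origin on the bench below the middle of the flank that the guide tube enters; +x runs along the unit, away from the tube (the body spans x 0 to 120, y -48 to 48 mm), z up. Side lips on its top reach z = 90 mm.
- guide_tube: Steel guide tube on the gear unit, slanting up and away from the flank. Origin: centre of its mouth, at (-80, 0, 100) mm in the unit's frame; +x is the insertion direction, down the bore, 30 degrees below level; y level. Bore 14 mm, flared to 22 mm in the last 10 mm; rim 34 mm, tube 26 mm outside, 87 mm long. The rod goes in 80 mm, when its collar meets the rim.
- cover (a joint): Tilt of the cover plate on the gear unit (rad): 0 = flat, up to 0.25 = lifted. Aluminium, 90 x 78 x 5 mm, hinged at the edge near the guide tube (x = 18, z = 85 mm in the unit's frame). Stays where left; about 3 N down near the free edge moves it. Flat, its top is at z = 90 mm, its free edge at x = 108 mm.
- cover_edge (a point): Middle of the free (lifted) edge of the cover plate, on its upper face.
- cradle: Aluminium cradle fixed to the bench, in which the gauge rod lies: foot 190 x 50 x 8 mm and two forks, 8 mm thick, at x = -81 and +81 mm, tops 68 mm high, slots 14 mm wide and open above. Origin: centre of its underside; x along the rod.
- gauge_rod: Gauge rod, about 120 g, level in the cradle. Origin: middle of its black grip (90 mm along x, 16 wide, 22 high), 60 mm above the bench; only the 8 mm cradle foot is beneath. +x points to the tip. Square 10 mm stub behind the grip to x = -66 mm (in the rear fork); 26 mm collar with stop face at x = 61 mm; then a round 10 mm shaft to the tip at x = 141 mm (front fork near x = 105 mm).
- rod_collar (a point): Centre of the collar's stop face, on the rod's axis.
- rod_tip (a point): End of the rod's shaft, on its axis.
- reading_plate: Stand fixed to the bench: a graduated steel-topped plate, 140 x 44 mm, level, its top 90 mm above the bench, on two posts and a 130 x 60 x 8 mm foot. Origin: centre of its underside; x along its length.
- plate_top (a point): Middle of the reading plate's upper face.
- solvent_bottle: White bottle with a spout, 62 mm across, 156 mm high, bystander. Origin at the centre of its underside.
- solder_reel: Reel of solder wire, 57 mm across, 46 mm high, bystander. Origin at the centre of its underside.
- flux_tin: Small round tin, 44 mm across, 20 mm high, bystander. Origin at the centre of its underside.
- capacitor: Dark round capacitor, 22 mm across, 26 mm high, bystander. Origin at the centre of its underside.

How it is judged:
On the way, in this order (a step that is already met when the one before it is completed fails the run):
1. the cover plate is pressed flat (value of joint cover below 0.035 rad), for 0.2 s.
2. the rod is in the guide tube with its collar on the mouth (x of rod_collar in the frame of guide_tube above -0.004 m and distance between rod_collar and guide_tube below 0.009 m and angle between the x axis of gauge_rod and the x axis of guide_tube, either way round below 0.1 rad), for 0.2 s.
3. the rod is drawn right out of the tube (x of rod_tip in the frame of guide_tube below -0.005 m and contact force between gauge_rod and the fingers above 0.5 N), for 0.1 s.
At the end, for the whole second after the job is handed in: Gripper alone holds the rod still: level within 8 deg, along the plate within 15 deg (either way), tip within 25 mm of the plate's middle seen from above and 15 to 70 mm above its top, touching nothing else; cover flat within 0.035 rad; bystanders moved under 30 mm (value of joint cover below 0.035 rad and contact force between gauge_rod and the fingers above 1 N and horizontal distance between rod_tip and plate_top below 0.025 m and z of rod_tip in the frame of plate_top between 0.015 and 0.07 m and angle between gauge_rod's own x axis and vertical between 1.431 and 1.711 rad and angle between the x axis of gauge_rod and the x axis of reading_plate, either way round below 0.26 rad and contact force between gauge_rod and reading_plate below 0.1 N and contact force between gauge_rod and gear_unit below 0.1 N and contact force between gauge_rod and cradle below 0.1 N and linear speed of gauge_rod below 0.03 m/s and distance of each of solvent_bottle, solder_reel, flux_tin, capacitor from where it was at the start of the episode below 0.03 m); the arm keeps its last pose, push and grip.
It fails at once if a bystander (bottle, reel, tin or capacitor) is moved 30 mm or more, or the bottle knocked over (distance of any of solvent_bottle, solder_reel, flux_tin, capacitor from where it was at the start of the episode above 0.03 m or angle between solvent_bottle's own z axis and vertical above 0.5 rad).
It also fails if it takes over 69 s, if anything falls off the work surface, if the arm or the gripper's body presses on something with over 40 N, if the wrist force passes 120 N, or if a joint passes its speed limit or range.

## Working session

There is one attempt and no reset: what is moved stays moved. The work goes in short steps, Python scripts to look and compute and a tool call to move; the robot and the scene stay as the last step left them, time stands still between calls to the robot, and variables do not carry over. Pictures are saved under pics/ and viewed, at most 13 in all, crops included, and the job is handed in when it is done.

Besides the shell and the picture viewer there is one more tool, called after "Emit:" by a JSON object that holds its "fn" and its "kwargs". jog_arm: Moves the arm, as the interface text tells. Shifts and turns lie within -1 to 1; 1 stands for 0.25 m of shift or 180 degrees of turn. Its arguments: {"type":"object","properties":{"increments":{"type":"array"},"force":{"type":"number"}},"required":["increments"]}

```bash
ls; mkdir -p pics; cat > h.py <<'E'
import numpy as np, cv2
from scipy.spatial.transform import Rotation as R
from workcell import env, cams, ticket, spotter
def rot(q):
    q=np.array(q,float)
    return q if q.shape==(3,3) else R.from_quat(q[[1,2,3,0]]).as_matrix()
def cam(name):
    s=env.get_state(); c=cams.read_camera(name)
    if 'mount' in c:
        T=np.eye(4);T[:3,:3]=rot(s['orientation']);T[:3,3]=s['tcp_pos'];T=T@np.array(c['mount'])
        c['Rm'],c['p']=T[:3,:3],T[:3,3]
    else: c['Rm'],c['p']=rot(c['attitude']),np.array(c['xyz'])
    return c
def ray(c,uv):
    d=c['Rm']@np.array([(uv[0]-c['cx'])/c['fx'],(uv[1]-c['cy'])/c['fy'],1]); return d/np.linalg.norm(d)
def onz(c,uv,z):
    d=ray(c,uv); return c['p']+d*(z-c['p'][2])/d[2]
def tri(obs):
    A=np.zeros((3,3));b=np.zeros(3)
    for c,uv in obs:
        d=ray(c,uv);P=np.eye(3)-np.outer(d,d);A+=P;b+=P@c['p']
    x=np.linalg.solve(A,b)
    e=[np.linalg.norm((np.eye(3)-np.outer(ray(c,uv),ray(c,uv)))@(x-c['p'])) for c,uv in obs]
    return x,max(e)
def proj(c,X):
    q=c['Rm'].T@(np.array(X)-c['p']); return np.array([c['fx']*q[0]/q[2]+c['cx'],c['fy']*q[1]/q[2]+c['cy']])
def save(c,n): cv2.imwrite('pics/'+n,cv2.cvtColor(c['pixels'],cv2.COLOR_RGB2BGR))
E
cat > m1.py <<'E'
from h import *
np.set_printoptions(precision=4,suppress=True)
C={n:cam(n) for n in ('scene','top')}
for n in C: save(C[n],n+'1.png'); print(n,C[n]['p'],C[n]['Rm'][:,2],C[n]['fx'])
for t in ['gear_unit','guide_tube','cover_edge','cradle','gauge_rod','rod_collar','rod_tip','reading_plate','plate_top','solvent_bottle','solder_reel','flux_tin','capacitor']:
    o=[];s=''
    for n in C:
        r=spotter.landmark_of(t,n)
        if r: o.append((C[n],r[0]['uv'])); s+=f" {n} {np.round(r[0]['uv'],1)} {r[0]['conf']:.2f}"
    if len(o)==2: s+=' tri %s err %.4f'%tri(o)
    print(t,s)
s=env.get_state();print(s['tcp_pos'],s['orientation'],s['clock'])
E
python3 m1.py
```

```text
pics
scene [-0.2393 -0.4527  0.9788] [ 0.6214  0.342  -0.7049] 416.8055891162384
top [0.445  0.0161 1.1146] [ 0.1229  0.0031 -0.9924] 361.3559131999933
gear_unit  scene [390.  233.1] 0.82 top [408.8 199. ] 0.96 tri [ 0.5771 -0.2523  0.0122] err 0.0074
guide_tube  scene [371.4 205.3] 0.62 top [387.3 199.6] 0.48 tri [ 0.5684 -0.1771  0.1003] err 0.0012
cover_edge  scene [435. 222.] 0.60 top [452.1 186.5] 0.62 tri [ 0.6079 -0.3614  0.0911] err 0.0025
cradle  scene [252.5 191.5] 0.56 top [248.8 218.3] 0.64 tri [0.5183 0.2277 0.0064] err 0.0047
gauge_rod  scene [244.3 173.9] 0.69 top [235.9 212.9] 0.66 tri [0.5284 0.2567 0.0645] err 0.0022
rod_collar  scene [258.5 178.9] 0.78 top [258.4 218.3] 0.89 tri [0.5123 0.1866 0.0867] err 0.0025
rod_tip  scene [281.1 190. ] 0.83 top [285.3 209.5] 0.75 tri [0.5397 0.1177 0.0474] err 0.0016
reading_plate  scene [307.4 234.5] 0.72 top [330.4 241.3] 0.72 tri [ 0.4514 -0.0234  0.0002] err 0.0045
plate_top  scene [307.3 217.5] 0.77 top [335.6 238.7] 0.62 tri [ 0.4551 -0.0302  0.0781] err 0.0021
solvent_bottle  scene [339.2 178.6] 0.88 top [322.6 154. ] 0.94 tri [ 0.7237  0.0055 -0.0009] err 0.0024
solder_reel  scene [300.9 188.6] 0.75 top [297.  184.1] 0.55 tri [ 0.6223  0.0908 -0.0027] err 0.0052
flux_tin  scene [239.7 169.8] 0.52 top [215.6 189.2] 0.61 tri [ 0.6076  0.3449 -0.0168] err 0.0003
capacitor  scene [271.4 167.2] 0.39 top [247.4 176.3] 0.58 tri [0.6475 0.2368 0.0113] err 0.0037
[0.2073 0.5364 0.2313] [0.     0.1833 0.983  0.0001] 1.4
```

```bash
cd pics; python3 -c "
import cv2
a=cv2.imread('scene1.png')[110:310,190:510];b=cv2.imread('top1.png')[110:310,180:500]
cv2.imwrite('v1.png',cv2.resize(cv2.vconcat([a,b]),None,fx=1.5,fy=1.5,interpolation=2))
cv2.imwrite('v1.png',cv2.vconcat([cv2.resize(a,(480,300)),cv2.resize(b,(480,300))]))"
```

```text
(no output)
```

View pics/v1.png

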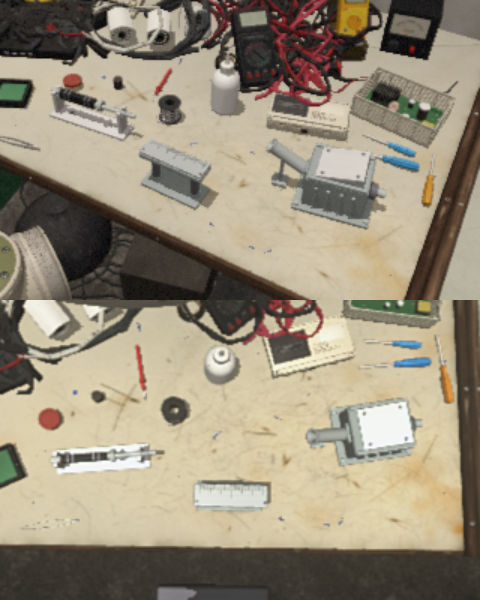

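The pictures show the cradle and rod on the left with the rod's tip towards −y, the plate in the middle with its length along y, and the gear unit on the right with the tube facing +y. I'll start by moving over the rod for a close look.

Emit:
{"fn": "jog_arm", "kwargs": {"increments": [[[-0.154,-0.078,-0.04,0,0,0,0],[-0.154,-0.078,-0.04,0,0,0,0],[-0.154,-0.078,-0.04,0,0,0,0],[-0.154,-0.078,-0.04,0,0,0,0],[-0.154,-0.078,-0.04,0,0,0,0],[-0.154,-0.078,-0.04,0,0,0,0],[-0.154,-0.078,-0.04,0,0,0,0],[-0.154,-0.078,-0.04,0,0,0,0],[-0.154,-0.078,-0.04,0,0,0,0],[-0.154,-0.078,-0.04,0,0,0,0],[0,0,0,0,0,0.041,0],[0,0,0,0,0,0.041,0],[0,0,0,0,0,0.041,0],[0,0,0,0,0,0.041,0],[0,0,0,0,0,0.041,0],[0,0,0,0,0,0.041,0],[0,0,0,0,0,0.041,0],[0,0,0,0,0,0.041,0],[0,0,0,0,0,0.041,0]]]}}

```text
clock: 3.3
tcp_pos: [0.4961, 0.2157, 0.3313]
orientation: [0.0, 0.694, 0.72, 0.0]
wrist_force: [0.6, 0.1, 0.7]
finger_gap: 0.0855
grip_force: 0.0
```

```bash
cat >> h.py <<'E'
np.set_printoptions(precision=4,suppress=True)
def look(n,targets,fn='landmark_of'):
    c=cam(n); o={}
    for t in targets:
        r=getattr(spotter,fn)(t,n)
        if r: o[t]=np.array(r[0]['uv']); print(n,t,o[t],round(r[0]['conf'],2))
        else: print(n,t,'none')
    return c,o
def go(p=None,Rt=None,rot_first=False):
    s=env.get_state(); R0=rot(s['orientation']); p0=np.array(s['tcp_pos'])
    w=np.zeros(3)
    if Rt is not None: w=R.from_matrix(R0.T@Rt).as_rotvec()/np.pi
    B=Rt if (rot_first and Rt is not None) else R0
    v=np.zeros(3) if p is None else B.T@(np.array(p)-p0)/.25
    print('tcp',p0,'t',s['clock'],'| shift',v,'rows>=',np.linalg.norm(v)/.2,'| turn',w,'rows>=',np.linalg.norm(w)/.0477)
E
python3 - <<'E'
from h import *
c,o=look('wrist',['gauge_rod','rod_collar','rod_tip','cradle','flux_tin','capacitor'])
save(c,'w1.png'); import pickle; pickle.dump((c,o),open('w1.pkl','wb'))
print(c['mount'],c['p'])
for t,z in [('gauge_rod',.06),('rod_collar',.06),('rod_tip',.06),('cradle',0),('flux_tin',0),('capacitor',0)]:
    if t in o: print(t,onz(c,o[t],z))
s=env.get_state();print(s['joint_pos'],s['tcp_pos'],rot(s['orientation']))
E
```

```text
wrist gauge_rod [347.1 133.1] 0.73
wrist rod_collar [347.7 181.7] 0.76
wrist rod_tip [346.4 178.7] 0.64
wrist cradle [342.8 147.2] 0.68
wrist flux_tin [403.3  69.7] 0.57
wrist capacitor [425.4 142.4] 0.71
[[ 0.0016 -0.962  -0.2731  0.0693]
 [ 1.      0.0018 -0.0005 -0.001 ]
 [ 0.001  -0.2731  0.962  -0.1422]
 [ 0.      0.      0.      1.    ]] [0.4925 0.2849 0.4736]
gauge_rod [0.5245 0.2605 0.06  ]
rod_collar [0.5292 0.1965 0.06  ]
rod_tip [0.5272 0.2006 0.06  ]
cradle [0.524  0.2361 0.    ]
flux_tin [0.6027 0.3471 0.    ]
capacitor [0.6466 0.248  0.    ]
[0.2616 0.24   0.1902 1.521  0.     1.788 ] [0.4961 0.2157 0.3313] [[-0.0444  0.999   0.    ]
 [ 0.999   0.0444  0.    ]
 [ 0.      0.     -1.    ]]
```

View pics/w1.png

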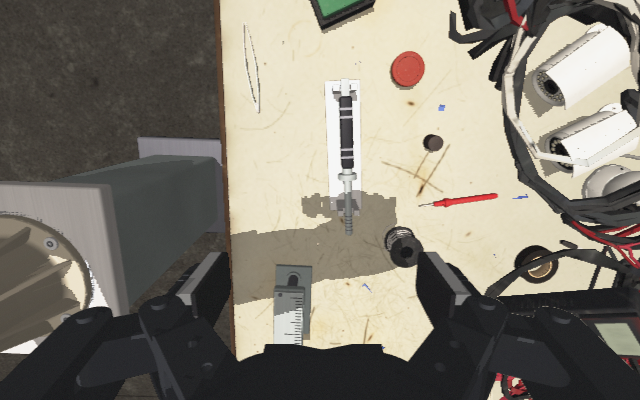

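Rod grip at (346,133), collar at (347,178), and the true tip at about (349,236); the network's tip point was wrong. Next is the gear unit.

Emit:
{"fn": "jog_arm", "kwargs": {"increments": [[[-0.178,0.026,0,0,0,0,255],[-0.178,0.026,0,0,0,0,255],[-0.178,0.026,0,0,0,0,255],[-0.178,0.026,0,0,0,0,255],[-0.178,0.026,0,0,0,0,255],[-0.178,0.026,0,0,0,0,255],[-0.178,0.026,0,0,0,0,255],[-0.178,0.026,0,0,0,0,255],[-0.178,0.026,0,0,0,0,255],[-0.178,0.026,0,0,0,0,255],[-0.178,0.026,0,0,0,0,255],[0,0,0,0,0,0,255]]]}}

```text
clock: 4.85
tcp_pos: [0.5886, -0.276, 0.3287]
orientation: [-0.001, 0.694, 0.72, -0.001]
wrist_force: [0.3, 0.7, -0.5]
finger_gap: 0.0003
grip_force: 0.0
```

```bash
python3 - <<'E'
from h import *
c,o=look('wrist',['gear_unit','guide_tube','cover_edge','plate_top','reading_plate'])
save(c,'w2.png'); import pickle; pickle.dump((c,o),open('w2.pkl','wb'))
for t,z in [('gear_unit',.0),('guide_tube',.1),('cover_edge',.11),('plate_top',.09),('reading_plate',0)]:
    if t in o: print(t,onz(c,o[t],z))
go()
E
```

```text
wrist gear_unit none
wrist guide_tube [306.   86.3] 0.73
wrist cover_edge [324.2 241.1] 0.61
wrist plate_top none
wrist reading_plate none
guide_tube [ 0.5643 -0.1795  0.1   ]
cover_edge [ 0.592  -0.3604  0.11  ]
tcp [ 0.5885 -0.2689  0.332 ] t 5.15 | shift [0. 0. 0.] rows>= 0.0 | turn [0. 0. 0.] rows>= 0.0
```

View pics/w2.png

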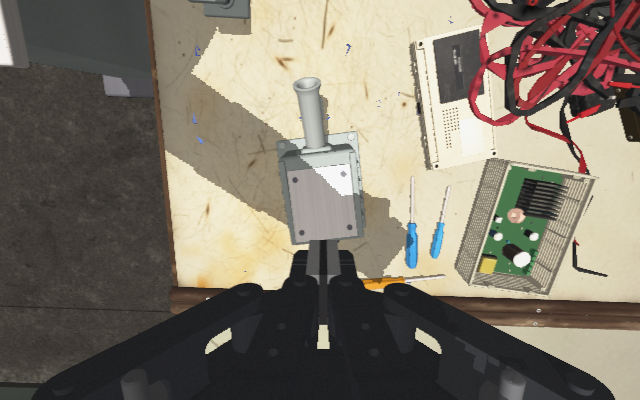

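```bash
python3 - <<'E'
from h import *
import pickle
c,o=look('wrist',['guide_tube','cover_edge'])
pickle.dump((c,o),open('w2.pkl','wb'));save(c,'w3.png')
t=cam('top');ot={k:np.array(spotter.landmark_of(k,'top')[0]['uv']) for k in o}
for k,z in [('guide_tube',.1),('cover_edge',.11)]: print(k,onz(c,o[k],z),tri([(c,o[k]),(t,ot[k])]))
print(onz(c,[308,83],.1),onz(c,[328,240],.108))
go([.6,-.355,.14])
E
python3 -c "
import cv2
a=cv2.imread('pics/w3.png')[70:260,220:420]
cv2.imwrite('pics/w3c.png',cv2.resize(a,(600,570)))"
```

```text
wrist guide_tube [307.   89.6] 0.62
wrist cover_edge [322.3 244.8] 0.86
guide_tube [ 0.5652 -0.1757  0.1   ] (array([ 0.5662, -0.1767,  0.1168]), np.float64(0.00020707618897943905))
cover_edge [ 0.5909 -0.3597  0.11  ] (array([ 0.5903, -0.3449,  0.1438]), np.float64(8.031639017689698e-06))
[ 0.5661 -0.1687  0.1   ] [ 0.5978 -0.3537  0.108 ]
tcp [ 0.5885 -0.2697  0.3317] t 5.45 | shift [-0.3429  0.0306  0.7668] rows>= 4.202780652272815 | turn [0. 0. 0.] rows>= 0.0
```

View pics/w3c.png

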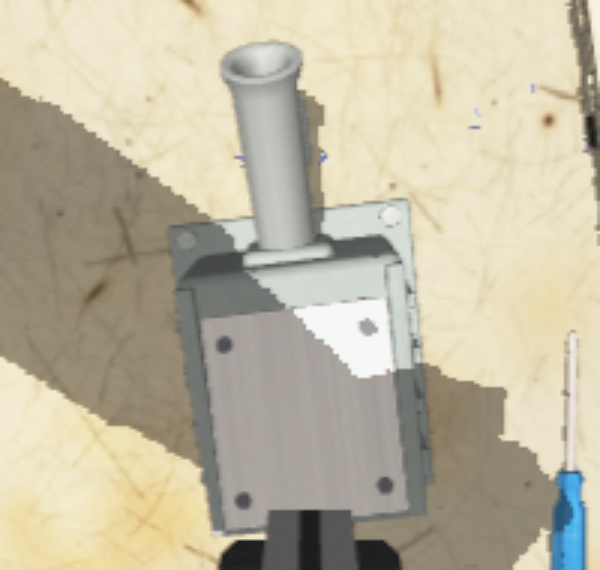

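```bash
python3 - <<'E'
from h import *
import pickle
c,o=pickle.load(open('w2.pkl','rb'))
f=lambda x,y,z:onz(c,[220+x/3,70+y/3],z)
m=f(261,65,.1);fm=(f(201,320,.09)+f(387,297,.09))/2
a,b=f(170,227,.008),f(408,200,.008)
print('mouth',m,'hinge mid',fm,'flange corners',a,b,np.linalg.norm(a-b))
for z in (.095,.105,.112):
  r=(f(225,530,z)+f(410,515,z))/2;print(z,r,np.linalg.norm((r-fm)),np.degrees(np.arctan2(*(r-fm)[1::-1])))
d=fm-m;print('yaw tube-hinge',np.degrees(np.arctan2(d[1],d[0])),np.linalg.norm(d[:2]),'flange yaw',np.degrees(np.arctan2(*(a-b)[1::-1]))+90-180)
E
```

```text
mouth [ 0.5653 -0.178   0.1   ] hinge mid [ 0.5814 -0.2721  0.09  ] flange corners [ 0.5184 -0.2498  0.008 ] [ 0.6341 -0.2314  0.008 ] 0.11718717860227851
0.095 [ 0.5957 -0.3652  0.095 ] 0.0943448438459708 -81.27443034232184
0.105 [ 0.5954 -0.3609  0.105 ] 0.09109648834725892 -81.04107183278632
0.112 [ 0.5952 -0.3578  0.112 ] 0.08954711030492696 -80.8637770164113
yaw tube-hinge -80.28927313728734 0.09551221469294707 flange yaw -260.9725524769972
```

Emit:
{"fn": "jog_arm", "kwargs": {"increments": [[[-0.064,0.002,0.161,0,0,0,255],[-0.064,0.002,0.161,0,0,0,255],[-0.064,0.002,0.161,0,0,0,255],[-0.064,0.002,0.161,0,0,0,255],[-0.064,0.002,0.161,0,0,0,255],[0,0,0.02,0,0,0,255],[0,0,0.02,0,0,0,255],[0,0,0.02,0,0,0,255],[0,0,0.02,0,0,0,255],[0,0,0.02,0,0,0,255],[0,0,0.02,0,0,0,255],[0,0,0.02,0,0,0,255],[0,0,0,0,0,0,255],[0,0,0,0,0,0,255]]]}}

```text
clock: 6.85
tcp_pos: [0.5941, -0.3497, 0.0947]
orientation: [-0.001, 0.692, 0.722, 0.0]
wrist_force: [-0.3, -0.2, 1.2]
finger_gap: 0.0001
grip_force: 0.3
```

Emit:
{"fn": "jog_arm", "kwargs": {"increments": [[[0,0,0.006,0,0,0,255],[0,0,0.006,0,0,0,255],[0,0,0.006,0,0,0,255],[0,0,0.004,0,0,0,255],[0,0,0,0,0,0,255],[0,0,0,0,0,0,255],[0,0,0,0,0,0,255]]]}}

```text
clock: 7.55
tcp_pos: [0.5942, -0.3501, 0.0899]
orientation: [0.0, 0.692, 0.722, -0.0]
wrist_force: [-1.2, 0.3, 5.7]
finger_gap: 0.0003
grip_force: 2.7
```

Emit:
{"fn": "jog_arm", "kwargs": {"increments": [[[0,0,0.006,0,0,0,255],[0,0,0.006,0,0,0,255],[0,0,0,0,0,0,255],[0,0,0,0,0,0,255],[0,0,0,0,0,0,255]]]}}

```text
clock: 8.05
tcp_pos: [0.5944, -0.3502, 0.0896]
orientation: [0.001, 0.692, 0.722, 0.0]
wrist_force: [-5.2, 3.7, 17.6]
finger_gap: -0.0
grip_force: 8.4
```

Stopped at z = 0.0896 with rising force, so the cover is flat. Back to the rod.

Emit:
{"fn": "jog_arm", "kwargs": {"increments": [[[0,0,-0.1,0,0,0,255],[0,0,-0.18,0,0,0,255],[0,0,-0.18,0,0,0,255],[0,0,-0.18,0,0,0,255],[0,0,-0.16,0,0,0,255],[0.188,-0.013,0.011,0,0,0,0],[0.188,-0.013,0.011,0,0,0,0],[0.188,-0.013,0.011,0,0,0,0],[0.188,-0.013,0.011,0,0,0,0],[0.188,-0.013,0.011,0,0,0,0],[0.188,-0.013,0.011,0,0,0,0],[0.188,-0.013,0.011,0,0,0,0],[0.188,-0.013,0.011,0,0,0,0],[0.188,-0.013,0.011,0,0,0,0],[0.188,-0.013,0.011,0,0,0,0],[0.188,-0.013,0.011,0,0,0,0],[0.188,-0.013,0.011,0,0,0,0],[0.188,-0.013,0.011,0,0,0,0],[0,0,0,0,0,0,0],[0,0,0,0,0,0,0]]]}}

```text
clock: 10.05
tcp_pos: [0.5254, 0.2596, 0.25]
orientation: [-0.0, 0.691, 0.723, -0.001]
wrist_force: [0.9, -1.4, 1.0]
finger_gap: 0.0856
grip_force: 0.0
```

```bash
python3 - <<'E'
from h import *
import pickle
c,o=look('wrist',['gauge_rod','rod_collar','rod_tip'])
save(c,'w4.png'); pickle.dump((c,o),open('w4.pkl','wb'))
for t in o: print(t,onz(c,o[t],.06))
c1,_=pickle.load(open('w1.pkl','rb'))
print('tri',tri([(c,o['gauge_rod']),(c1,[346,133])]),tri([(c,o['rod_collar']),(c1,[347,179])]))
a=cv2.imread('pics/w4.png');cv2.imwrite('pics/w4c.png',a[0:400,200:500])
go()
E
```

```text
wrist gauge_rod [321.1 176.9] 0.75
wrist rod_collar [324.3 228.4] 0.9
wrist rod_tip [326. 294.] 0.59
gauge_rod [0.522  0.2618 0.06  ]
rod_collar [0.5283 0.2029 0.06  ]
rod_tip [0.5345 0.1189 0.06  ]
tri (array([0.5227, 0.2607, 0.0562]), np.float64(0.0007458357728818695)) (array([0.5289, 0.1975, 0.046 ]), np.float64(0.00030894969373991186))
tcp [0.5265 0.2571 0.2508] t 10.25 | shift [0. 0. 0.] rows>= 0.0 | turn [0. 0. 0.] rows>= 0.0
```

View pics/w4c.png

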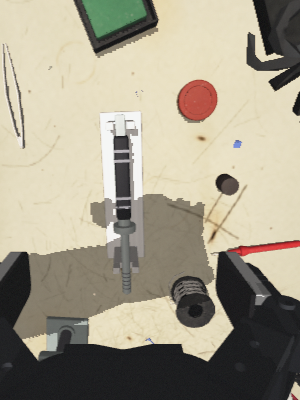

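Rod runs from the grip middle (322,177) to the tip (327,293), yaw about −85°. The fingers straddle it, so I'm descending to grip.

Emit:
{"fn": "jog_arm", "kwargs": {"increments": [[[0.012,-0.012,0,0,0,-0.012,0],[0,0,0.15,0,0,0,0],[0,0,0.15,0,0,0,0],[0,0,0.15,0,0,0,0],[0,0,0.15,0,0,0,0],[0,0,0.1,0,0,0,0],[0,0,0.08,0,0,0,0],[0,0,0.06,0,0,0,0],[0,0,0,0,0,0,0],[0,0,0,0,0,0,255],[0,0,0,0,0,0,255],[0,0,0,0,0,0,255],[0,0,0,0,0,0,255],[0,0,0,0,0,0,255],[0,0,0,0,0,0,255],[0,0,0,0,0,0,255],[0,0,0,0,0,0,255],[0,0,0,0,0,0,255],[0,0,0,0,0,0,255]]], "force": 60}}

```text
clock: 12.15
tcp_pos: [0.5234, 0.2616, 0.0416]
orientation: [0.0, 0.678, 0.735, 0.001]
wrist_force: [-1.2, -0.6, 5.5]
finger_gap: 0.015
grip_force: 58.5
```

Emit:
{"fn": "jog_arm", "kwargs": {"increments": [[[0,0,-0.06,0,0,0,255],[0,0,-0.12,0,0,0,255],[0,0,-0.18,0,0,0,255],[0,0,-0.18,0,0,0,255],[0,0,-0.18,0,0,0,255],[0,0,-0.18,0,0,0,255],[0,0,0,0,0,0,255],[0,0,0,0,0,0,255]]]}}

```text
clock: 12.95
tcp_pos: [0.5235, 0.2617, 0.2666]
orientation: [0.0, 0.678, 0.735, 0.001]
wrist_force: [0.3, -0.5, -1.5]
finger_gap: 0.015
grip_force: 60.0
```

```bash
cat >> h.py <<'E'
def pose(yaw,pitch):  # rod dir yaw/pitch-down deg -> tool matrix (tool x = -rod)
    y,p=np.radians([yaw,pitch]); h=np.array([np.cos(y),np.sin(y),0]);k=np.array([0,0,1.])
    d=h*np.cos(p)-k*np.sin(p); z=-h*np.sin(p)-k*np.cos(p); return np.c_[-d,np.cross(z,-d),z]
MOUTH=np.array([.5655,-.1775,.1]); YAW=-80.8
E
python3 - <<'E'
from h import *
import pickle
c,o=look('wrist',['gauge_rod','rod_collar','rod_tip'])
save(c,'w5.png')
s=env.get_state();R0=rot(s['orientation']);print(s['tcp_pos'],s['finger_gap'],s['grip_force'])
print(R0)
# rod in tool frame assuming plane y=0? intersect with tool plane z=-0.019
for t in o:
    d=R0.T@ray(c,o[t]);p=R0.T@(c['p']-s['tcp_pos']);print(t,'tool',p+d*(-.019-p[2])/d[2])
for x in (-.061,-.141): print('pred px',x,proj(c,s['tcp_pos']+R0@np.array([x,0,-.019])))
Rt=pose(YAW,30);d=-Rt[:,0]
print('d',d)
go(MOUTH-d*.2+Rt[:,2]*.019+[0,0,.1],Rt,False)
E
```

```text
wrist gauge_rod [325.3 277.6] 0.93
wrist rod_collar none
wrist rod_tip none
[0.5219 0.261  0.2635] 0.015047205474410802 59.9885219335556
[[-0.0803  0.9968 -0.0038]
 [ 0.9968  0.0803 -0.0012]
 [-0.0009 -0.0039 -1.    ]]
gauge_rod tool [-0.0017  0.0016 -0.019 ]
pred px -0.061 [321.5944 383.6454]
pred px -0.141 [321.5122 496.3688]
d [ 0.1385 -0.8549 -0.5   ]
tcp [0.5219 0.261  0.2635] t 13.15 | shift [-1.034 -0.026 -0.079] rows>= 5.186892034307447 | turn [ 0.0055  0.1668 -0.0253] rows>= 3.538880268533231
```

View pics/w5.png

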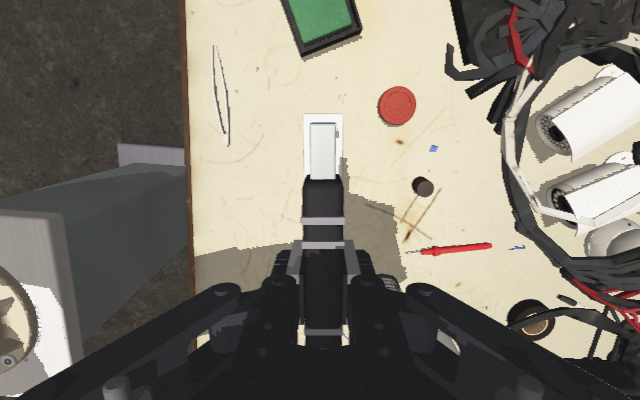

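Emit:
{"fn": "jog_arm", "kwargs": {"increments": [[[-0.148,-0.004,-0.011,0,0,0,255],[-0.148,-0.004,-0.011,0,0,0,255],[-0.148,-0.004,-0.011,0,0,0,255],[-0.148,-0.004,-0.011,0,0,0,255],[-0.148,-0.004,-0.011,0,0,0,255],[-0.148,-0.004,-0.011,0,0,0,255],[-0.148,-0.004,-0.011,0,0,0,255],[0,0,0,0.001,0.0334,-0.005,255],[0,0,0,0.001,0.0334,-0.005,255],[0,0,0,0.001,0.0334,-0.005,255],[0,0,0,0.001,0.0334,-0.005,255],[0,0,0,0.001,0.0334,-0.005,255],[0,0,0,0,0,0,255],[0,0,0,0,0,0,255]]]}}

```text
clock: 14.55
tcp_pos: [0.5366, 0.0021, 0.2834]
orientation: [-0.197, 0.627, 0.735, 0.169]
wrist_force: [-0.1, -0.9, -1.3]
finger_gap: 0.0151
grip_force: 59.9
```

```bash
cat > m2.py <<'E'
from h import *
C={};O={}
for n in ('scene','top'): C[n],O[n]=look(n,['rod_tip','rod_collar','gauge_rod','guide_tube'])
s=env.get_state();R0=rot(s['orientation']);print(s['orientation'])
for t,x in [('rod_tip',-.141),('rod_collar',-.061),('gauge_rod',0)]:
    P=s['tcp_pos']+R0@np.array([x,0,-.019]);o=[(C[n],O[n][t]) for n in C if t in O[n]]
    print(t,'pred',P,'tri',tri(o) if len(o)==2 else '',*[(n,proj(C[n],P)) for n in C])
print('mouth px',*[proj(C[n],MOUTH) for n in C],'tri',tri([(C[n],O[n]['guide_tube']) for n in C if 'guide_tube' in O[n]]) )
Rt=pose(YAW,30);go(MOUTH+Rt[:,0]*.161+Rt[:,2]*.019,Rt)
cw=cam('wrist');a=[cv2.resize(C[n]['pixels'][100:300,280:480],(400,400)) for n in C]
print('mouth wrist px',proj(cw,MOUTH))
cv2.imwrite('pics/v2.png',cv2.hconcat(a)[:,:,::-1])
E
python3 m2.py
```

```text
scene rod_tip [360.6 172.4] 0.92
scene rod_collar [332.8 151.1] 0.88
scene gauge_rod [308.8 212.7] 0.23
scene guide_tube [371.5 202.3] 0.57
top rod_tip none
top rod_collar none
top gauge_rod [328.7 203.2] 0.79
top guide_tube none
[-0.1954  0.6256  0.7359  0.1701]
rod_tip pred [ 0.5581 -0.1268  0.2313] tri  ('scene', array([356.8157, 167.9727])) ('top', array([377.344, 197.   ]))
rod_collar pred [ 0.5468 -0.0585  0.2714] tri  ('scene', array([333.0211, 150.9808])) ('top', array([351.0245, 199.2461]))
gauge_rod pred [ 0.5382 -0.0064  0.3019] tri (array([ 0.5548,  0.0031, -0.009 ]), np.float64(0.020663198338703666)) ('scene', array([314.5369, 137.7811])) ('top', array([329.1871, 201.1098]))
mouth px [370.7169 206.1351] [387.7865 200.4262] tri (array([-1.2736, -0.8053,  2.087 ]), np.float64(1.1050576613336177e-16))
tcp [0.5368 0.003  0.2854] t 15.05 | shift [-0.3603 -0.0048  0.3526] rows>= 2.5206583587968767 | turn [ 0.0017 -0.0002  0.0008] rows>= 0.03967924509216527
mouth wrist px [322.3249 471.4008]
```

View pics/v2.png

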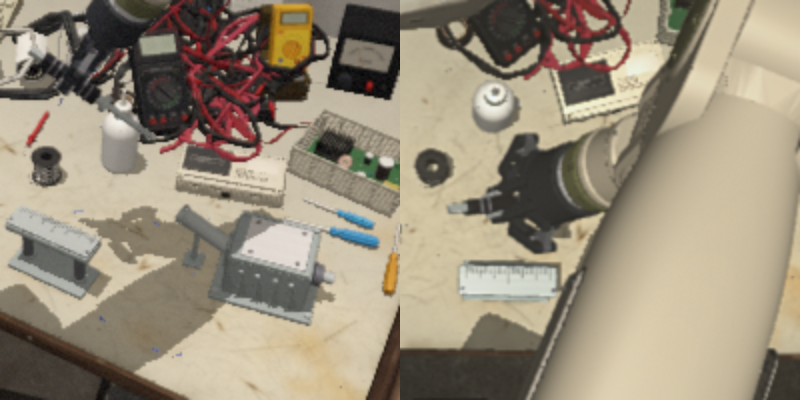

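Tip in the scene view is at about (356,168), matching the prediction of (357,168). The mouth is at (371,205.5), which also matches. Moving to 20 mm in front of the mouth.

Emit:
{"fn": "jog_arm", "kwargs": {"increments": [[[0,0,0.118,0,0,0,255],[0,0,0.118,0,0,0,255],[0,-0.005,0.116,0,0,0,255],[-0.12,0,0,0.0017,0,0.0008,255],[-0.12,0,0,0,0,0,255],[-0.12,0,0,0,0,0,255],[0,0,0,0,0,0,255],[0,0,0,0,0,0,255],[0,0,0,0,0,0,255]]]}}

```text
clock: 16.0
tcp_pos: [0.5414, -0.0303, 0.1644]
orientation: [-0.198, 0.626, 0.735, 0.168]
wrist_force: [0.8, -0.2, -2.1]
finger_gap: 0.0152
grip_force: 59.9
```

```bash
python3 - <<'E'
from h import *
c,o=look('scene',['rod_tip','rod_collar','guide_tube'])
s=env.get_state();R0=rot(s['orientation'])
for x in (-.141,-.061):print(proj(c,s['tcp_pos']+R0@np.array([x,0,-.019])))
print('m',proj(c,MOUTH))
Rt=pose(YAW,30);go(MOUTH+Rt[:,0]*.161+Rt[:,2]*.019,Rt)
a=c['pixels'][160:235,310:410];cv2.imwrite('pics/v3.png',cv2.resize(a,(800,600),interpolation=cv2.INTER_CUBIC)[:,:,::-1])
E
```

```text
scene rod_tip [369.1 204.2] 0.74
scene rod_collar [346.3 186.5] 0.72
scene guide_tube [369.3 203.2] 0.69
[365.1175 202.1769]
[342.9467 186.573 ]
m [370.7169 206.1351]
tcp [ 0.5415 -0.0302  0.1645] t 16.2 | shift [-0.0021  0.0006  0.0009] rows>= 0.011918860644866296 | turn [ 0.     -0.0002  0.0002] rows>= 0.005639816047140461
```

View pics/v3.png

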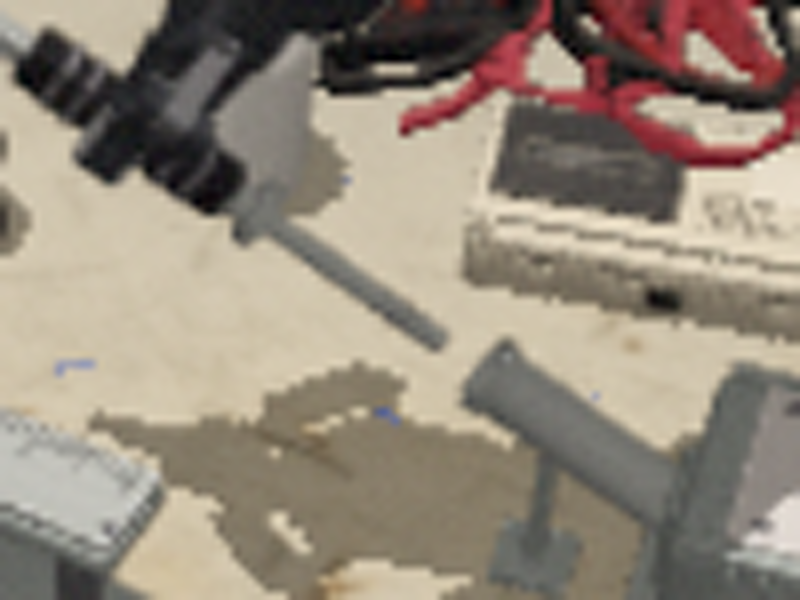

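Tip at (365,202.5) and rim centre at about (371,206). The shaft's line extends to within about 1 px of the rim centre, so I'm inserting gently.

Emit:
{"fn": "jog_arm", "kwargs": {"increments": [[[-0.03,0,-0.002,0,0,0,255],[-0.03,0,-0.002,0,0,0,255],[-0.02,0,0,0,0,0,255],[-0.02,0,0,0,0,0,255],[-0.02,0,0,0,0,0,255],[0,0,0,0,0,0,255],[0,0,0,0,0,0,255]]]}}

```text
clock: 16.9
tcp_pos: [0.5456, -0.0571, 0.1495]
orientation: [-0.198, 0.626, 0.735, 0.168]
wrist_force: [-0.3, 0.3, -1.8]
finger_gap: 0.0152
grip_force: 59.9
```

Emit:
{"fn": "jog_arm", "kwargs": {"increments": [[[-0.015,0,0,0,0,0,255],[-0.015,0,0,0,0,0,255],[-0.015,0,0,0,0,0,255],[-0.015,0,0,0,0,0,255],[0,0,0,0,0,0,255],[0,0,0,0,0,0,255]]]}}

```text
clock: 17.5
tcp_pos: [0.5476, -0.0699, 0.142]
orientation: [-0.198, 0.626, 0.735, 0.168]
wrist_force: [-0.9, 0.5, -1.3]
finger_gap: 0.0146
grip_force: 59.9
```

Emit:
{"fn": "jog_arm", "kwargs": {"increments": [[[-0.02,0,0,0,0,0,255],[-0.02,0,0,0,0,0,255],[-0.02,0,0,0,0,0,255],[-0.02,0,0,0,0,0,255],[-0.02,0,0,0,0,0,255],[-0.02,0,0,0,0,0,255],[-0.02,0,0,0,0,0,255],[-0.02,0,0,0,0,0,255],[0,0,0,0,0,0,255],[0,0,0,0,0,0,255]]]}}

```text
clock: 18.5
tcp_pos: [0.5531, -0.104, 0.122]
orientation: [-0.198, 0.626, 0.735, 0.168]
wrist_force: [-0.7, -0.1, -2.8]
finger_gap: 0.0153
grip_force: 59.9
```

Emit:
{"fn": "jog_arm", "kwargs": {"increments": [[[-0.015,0,0,0,0,0,255],[-0.015,0,0,0,0,0,255],[-0.012,0,0,0,0,0,255],[-0.006,0,0,0,0,0,255],[-0.006,0,0,0,0,0,255],[0,0,0,0,0,0,255],[0,0,0,0,0,0,255]]]}}

```text
clock: 19.2
tcp_pos: [0.5548, -0.1145, 0.1158]
orientation: [-0.198, 0.626, 0.735, 0.168]
wrist_force: [-0.5, 5.0, 2.7]
finger_gap: 0.015
grip_force: 60.2
```

Emit:
{"fn": "jog_arm", "kwargs": {"increments": [[[-0.005,0,0,0,0,0,255],[-0.005,0,0,0,0,0,255],[0,0,0,0,0,0,255],[0,0,0,0,0,0,255],[0,0,0,0,0,0,255],[0,0,0,0,0,0,255]]]}}

```text
clock: 19.8
tcp_pos: [0.5548, -0.1146, 0.1158]
orientation: [-0.2, 0.626, 0.735, 0.17]
wrist_force: [-1.8, 10.5, 8.8]
finger_gap: 0.0154
grip_force: 60.4
```

```bash
python3 - <<'E'
from h import *
s=env.get_state();R0=rot(s['orientation']);P=s['tcp_pos']+R0@np.array([-.061,0,-.019])
print(P,pose(YAW,30).T@(MOUTH-P),s['wrist_force'])
c=cam('scene');a=c['pixels'][160:235,310:410];cv2.imwrite('pics/v4.png',cv2.resize(a,(800,600),interpolation=cv2.INTER_CUBIC)[:,:,::-1])
E
```

```text
[ 0.5647 -0.176   0.1014] [-0.0021  0.0005  0.0004] [-1.829  10.459   8.7641]
```

View pics/v4.png

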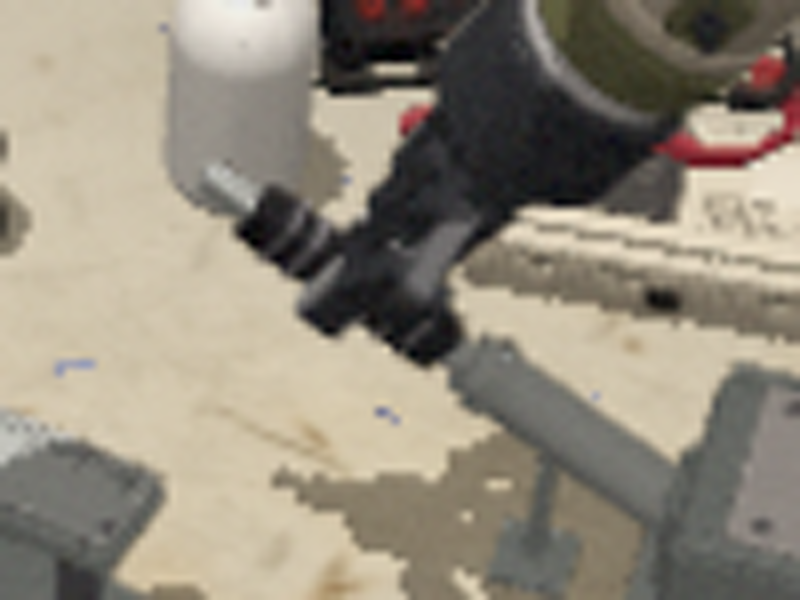

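The collar is seated on the rim and the force is rising. Drawing the rod out, then levelling it.

Emit:
{"fn": "jog_arm", "kwargs": {"increments": [[[0.04,0,0,0,0,0,255],[0.06,0,0,0,0,0,255],[0.08,0,0,0,0,0,255],[0.08,0,0,0,0,0,255],[0.08,0,0,0,0,0,255],[0.08,0,0,0,0,0,255],[0.08,0,0,0,0,0,255],[0.1,0,0,0,0,0,255],[0.1,0,0,0,0,0,255],[0.1,0,0,0,0,0,255],[0,0,0,0,-0.0334,0,255],[0,0,0,0,-0.0334,0,255],[0,0,0,0,-0.0334,0,255],[0,0,0,0,-0.0334,0,255],[0,0,0,0,-0.0334,0,255],[0,0,0,0,0,0,255],[0,0,0,0,0,0,255]]]}}

```text
clock: 21.55
tcp_pos: [0.5273, 0.0547, 0.2147]
orientation: [-0.001, 0.648, 0.762, 0.001]
wrist_force: [0.6, 0.0, -1.8]
finger_gap: 0.0153
grip_force: 59.9
```

```bash
python3 - <<'E'
from h import *
C={};O={}
for n in ('scene','top'):
    C[n]=cam(n);save(C[n],n+'9.png')
    for k in ('plate_top','reading_plate'):
        r=spotter.cut_out(k,n)
        if r: 
            m=r[0]['region'].astype(np.uint8);q=cv2.minAreaRect(np.argwhere(m)[:,::-1].astype(np.float32));print(n,k,r[0]['conf'],q)
        l=spotter.landmark_of(k,n)
        if l: O[n,k]=l[0]['uv'];print(l[0],onz(C[n],l[0]['uv'],.09 if k=='plate_top' else 0))
if ('scene','plate_top') in O and ('top','plate_top') in O: print(tri([(C[n],O[n,'plate_top']) for n in C]))
print([proj(C[n],[.455,-.03,.09]) for n in C]);s=env.get_state();print(s['tcp_pos'],rot(s['orientation']))
f=[cv2.resize(cv2.imread('pics/'+n+'9.png')[y:y+100,x:x+100],(400,400),interpolation=cv2.INTER_CUBIC) for n,x,y in (('scene',260,170),('top',285,190))]
cv2.imwrite('pics/v5.png',cv2.hconcat(f))
E
```

```text
scene plate_top 0.77 ((305.1723937988281, 225.5689697265625), (50.880523681640625, 31.382511138916016), 21.801406860351562)
{'uv': [305.5, 216.8], 'conf': 0.89} [ 0.4445 -0.0282  0.09  ]
scene reading_plate 0.75 ((305.0532531738281, 225.27218627929688), (54.30769348144531, 32.30769729614258), 22.61986541748047)
{'uv': [303.6, 237.5], 'conf': 0.92} [ 0.4384 -0.0229  0.    ]
top plate_top 0.81 ((340.5, 240.5), (19.0, 33.0), 90.0)
{'uv': [333.4, 239.3], 'conf': 0.58} [ 0.4544 -0.0252  0.09  ]
top reading_plate 0.91 ((341.08349609375, 240.3301239013672), (34.320777893066406, 19.639324188232422), 2.2025983333587646)
{'uv': [334.3, 240.8], 'conf': 0.75} [ 0.4507 -0.0316  0.    ]
(array([ 0.4536, -0.0243,  0.0793]), np.float64(0.0015226699361225399))
[array([307.8842, 214.6657]), array([335.1169, 239.0955])]
[0.5279 0.0528 0.2141] [[-0.1584  0.9874 -0.0011]
 [ 0.9874  0.1584  0.0002]
 [ 0.0004 -0.001  -1.    ]]
```

View pics/v5.png

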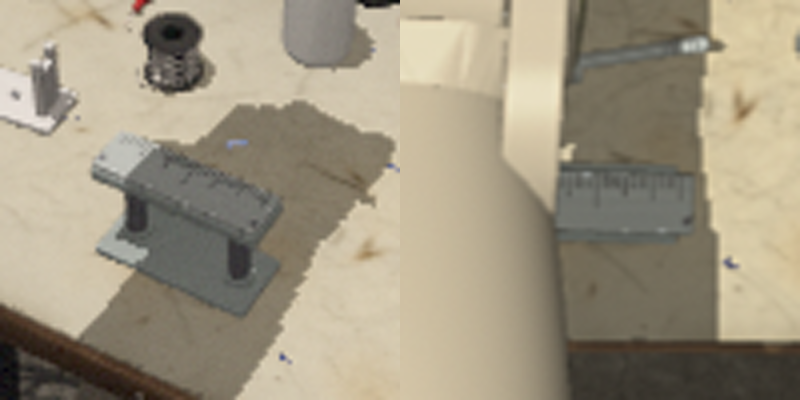

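```bash
python3 - <<'E'
from h import *
S=cam('scene');T=cam('top')
f=lambda x,y:onz(S,[260+x/4,170+y/4],.09)
A,B,Cc,D=[f(*p) for p in ((122,132),(283,203),(262,236),(92,165))]
print('scene',A,B,Cc,D,(A+B+Cc+D)/4,[np.linalg.norm(x) for x in (A-B,B-Cc,Cc-D)])
g=lambda x,y:onz(T,[285+(x-400)/4,190+y/4],.09)
a,b,e=g(560,168),g(693,172),g(690,236)
print('top',a,b,e,'mid right',(b+e)/2,np.degrees(np.arctan2(*(b-a)[1::-1])))
g1=lambda x,y:onz(T,[180+x/1.5,110+(y-300)/1.5],.09)
q=[g1(*p) for p in ((195,481),(268,483),(267,503),(195,508))];print('top1',q,sum(q)/4)
E
```

```text
scene [0.4703 0.0385 0.09  ] [ 0.4665 -0.0986  0.09  ] [ 0.4322 -0.1002  0.09  ] [0.4313 0.0399 0.09  ] [ 0.4501 -0.0301  0.09  ] [np.float64(0.13717988431526534), np.float64(0.03435270323774218), np.float64(0.1401375322744102)]
top [ 0.4745 -0.0013  0.09  ] [ 0.473  -0.0951  0.09  ] [ 0.4282 -0.093   0.09  ] mid right [ 0.4506 -0.0941  0.09  ] -90.93456358136336
top1 [array([0.4777, 0.0411, 0.09  ]), array([ 0.4758, -0.0963,  0.09  ]), array([ 0.4385, -0.0944,  0.09  ]), array([0.4273, 0.0403, 0.09  ])] [ 0.4548 -0.0273  0.09  ]
```

```bash
python3 - <<'E'
from h import *
Rt=pose(-90.5,0);go(np.array([.452,-.027,.13])+Rt[:,0]*.141+Rt[:,2]*.019,Rt,True)
E
```

```text
tcp [0.5279 0.053  0.2142] t 22.15 | shift [ 0.2413 -0.3008  0.4126] rows>= 2.823656312147328 | turn [-0.0003 -0.0001  0.0535] rows>= 1.1225743024023227
```

Emit:
{"fn": "jog_arm", "kwargs": {"increments": [[[0,0,0,0,0,0.027,255],[0,0,0,0,0,0.0265,255],[0.08,-0.1,0,0,0,0,255],[0.08,-0.1,0,0,0,0,255],[0.081,-0.1,0,0,0,0,255],[0,0,0.1,0,0,0,255],[0,0,0.1,0,0,0,255],[0,0,0.1,0,0,0,255],[0,0,0.07,0,0,0,255],[0,0,0.042,0,0,0,255],[0,0,0,0,0,0,255],[0,0,0,0,0,0,255],[0,0,0,0,0,0,255]]]}}

```text
clock: 23.45
tcp_pos: [0.4542, 0.1141, 0.1124]
orientation: [0.0, 0.71, 0.704, 0.001]
wrist_force: [1.2, 0.1, -0.8]
finger_gap: 0.0149
grip_force: 59.9
```

```bash
python3 - <<'E'
from h import *
c,o=look('scene',['rod_tip','plate_top','cover_edge','rod_collar'])
s=env.get_state();R0=rot(s['orientation']);P=s['tcp_pos']+R0@np.array([-.141,0,-.019]);print('tip',P,proj(c,P),'edge flat px',proj(c,MOUTH+.188*np.array([.16,-.987,0])-[0,0,.01]),'axis',R0[:,0],s['qvel'],s['grip_force'])
if 'rod_tip' in o: print(onz(c,o['rod_tip'],.13))
a=c['pixels'][150:270,240:460];cv2.imwrite('pics/v6.png',cv2.resize(a,(792,432),interpolation=cv2.INTER_CUBIC)[:,:,::-1])
E
```

```text
scene rod_tip [308.9 205.6] 0.54
scene plate_top [307.5 214.6] 0.85
scene cover_edge [432.1 228.2] 0.84
scene rod_collar [283.1 195.6] 0.76
tip [ 0.4525 -0.0269  0.1308] [306.2171 205.039 ] edge flat px [435.0029 225.0963] axis [0.0081 1.     0.0001] [ 0.0008  0.0031 -0.0051 -0.0016 -0.      0.0013] 59.91864502429962
[ 0.455  -0.0341  0.13  ]
```

View pics/v6.png

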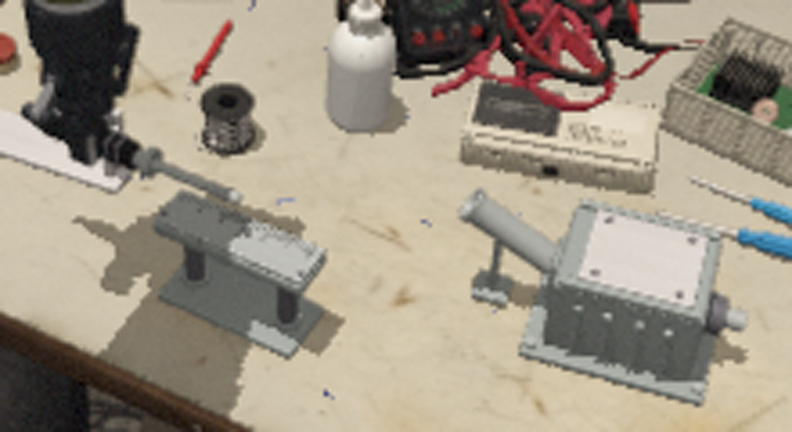

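The rod is level over the plate with its tip at (306,205), as predicted. The cover is flat and the bottle and reel stand where they were. Handing in.

```bash
python3 -c "
from h import *
print(ticket.hand_in())"
```

```text
the job is handed in; nothing more can be done
None
```

The job is handed in, with no verdict reported back: the cover was pressed flat, the rod was seated in the guide tube to its collar and drawn right out, and it is now held level along the reading plate with its tip about 4 cm above the middle.

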